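Open the oil valve on the test bench

ROBOT

A 7-joint arm with a two-finger parallel gripper is mounted at the origin on the work surface. World frame = base frame: x ahead of the robot, y to its left, z up, the work surface at z = 0. Lengths are in m, angles in rad, forces in N, time in s.
With the tool pointing down it reaches from about 0.35 to 0.9 m from the base axis. Payload 8.1 kg.
Tool frame: the origin (TCP) lies at the very end of the fingers, on their centre line; the grasp point (between the pads) lies grip_point_offset behind it (grip_point_offset is the distance from the TCP to the grasp point, in m); z points along the fingers, y is the direction in which the jaws open and shut (so a half turn about z gives the same grasp; the last joint's range is limited). The gripper opens to 92 mm and grips with 3 to 60 N. Pads are 19 mm wide; open, the fingers measure 130 mm over their backs; the gripper's body (75 mm by 190 mm) begins 47 mm behind the grasp point.
Start: joints at [-1.382, 0.434, 0.025, 1.573, -0.012, 1.134, -0.075], TCP at [0.18, 0.599, 0.227] pointing down, gripper open.
Joint ranges: [-2.62, 2.62], [-0.44, 2.09], [-1.27, 1.32], [0.08, 2.57], [-1.32, 4.46], [0.12, 2], [-2.74, 2.74]. Speed limits (rad/s): [2.22, 2.22, 3.01, 3.01, 3.14, 3.14, 3.14].

INTERFACE

Orientations are given as a rotation vector (axis times angle).
In Python, from cell import * gives the robot as it stands.
- The arm moves only by the tool drive_tool, never from a script. Its argument "increments" is a list of rows, each an object of numbers: "grip": the gripper's target within -1 to 1 (shut at 1, half-way at 0, fully open at -1); "tx", "ty", "tz": the shift along the world's x, y, z normalised to -1 to 1, where 1 is 400 mm; "turn": the turn about the world's z normalised to -1 to 1, where 1 is 60 degrees. In form: [{"grip": .., "tx": .., "ty": .., "tz": .., "turn": ..}, ...]. A call has 1 to 20 rows; each row is the pose to reach, as a shift and turn from the pose measured when the call began; what a row does not reach only later rows make up. A row lasts 1/10 s, in which the tool goes at most 50 mm and 8.59 degrees, less where a joint would pass 70% of its speed; a pose out of reach is approached as far as the arm can. A call with a number of a shift or a turn outside -1 to 1 is refused whole. A call with a gripper value outside its range is refused whole. The fingers move at their own pace and stop on an object; "newtons" is the grip in N (left out, the last holds). Time passes only in rows, so rows that repeat a pose let the fingers close. It gives the time, the measured TCP pose, the force and the opening at its end, in the units of the state.
- observe(): the state, without advancing time (a new reading comes with each control period).
- get_image(name): name is "scene" or "top"; returns the picture (384x512x3 uint8, red, green, blue); there is no depth.
- camera_info(name): a dict with "fx", "fy", "cx", "cy" (pixels), "distortion" ([k1, k2, p1, p2, k3] as OpenCV has them; the pictures are not rectified), "eye" and "rotation" of the camera in the world. Camera axes: x right, y down, z forward; pixel columns grow to the right and rows downward; lengths in m; the calibration is good to about 2 mm. A picture is of the moment at which its call begins. camera_info takes no time and is no camera call.
- sign_off(): hands the job in, once; it reports no verdict.
The state is a dict: "clock": time; "joints": joint angles; "dq": joint speeds; "joint_efforts": joint torques, N m; "position": TCP position; "ee_rot": TCP orientation; "force": force on the tool from outside, world axes, zero at the start; "ft_torque": the same for the moment, N m; "width": opening from 0.0 (shut) to 1.0 (fully open).
Only numpy, scipy, OpenCV 4.12 (cv2) and the standard library are available. Lean on these libraries where they do the work, as an engineer would, in place of code of your own. Each camera call takes 0.05 s, during which the arm holds its last target. There are 200 camera calls.

TASK

Open the oil supply at the valve block that carries the round pressure gauge: push its spring knob down, turn it clockwise past the safety stop until its white pointer line is at the long mark on the block, then let go so that it springs back up. Leave the knob of the other valve block as it is.

Things in the scene. Friction and masses are not known exactly. Their poses are not given: they have to be found in the camera images.
- main_knob (a point): Knob to operate (sizes in mm): black disc (diameter 60, 8 thick) with an upright bar grip (56 long, 15 thick, 28 tall above the disc), on a fixed aluminium block 50 tall. Point: on the turning axis, centre of the bar's top, 99 above the bench at rest; moves with the knob. z up; x along the bar, the white pointer line's end towards -x. Grip it across the 15 mm, fingertips just above the disc.
- main_turn (a joint): Turn of that knob, rad, growing clockwise from above. 0 = closed, pointer at the short thin mark; the long thick mark is at 1.22; hard end 1.57. Starts at 0 to 0.25. Unless pushed in over 5 mm it stops at the safety stop at 0.4; beyond about 0.85 it is past it and can spring up. Light friction (0.07 N m) keeps it where it is left.
- main_press (a joint): How far that knob is pushed down, m: 0 = up, 0.010 = fully down. The spring pushes up with 4.5 N at the top, 11.5 N at the bottom. The knob's block (100 x 240 mm) has at its other end the round steel pressure gauge: diameter 68 mm, white face up, centre 130 mm from the knob's axis, top 31 mm above the block.
- spare_pointer (a point): (Sizes in mm.) Pointer end of the knob to leave alone: a like knob on a like block, whose other end has a square steel blanking plate (60 x 60, 10 thick, four bolts) and no gauge. Point: on the bar's top at the white line's end; the knob's axis is 26 from it along its +x; z up.

How it is judged:
By the outcome, as a careful person would: the job done as asked, in the order asked, and still so for the second after the job is handed in, with the robot touching nothing.
It also fails if it takes over 32 s, if anything falls off the work surface, if the arm or the gripper's body presses on something with over 40 N, if the wrist force passes 120 N, or if a joint passes its speed limit or range.

## Working session

There is one attempt and no reset: what is moved stays moved. The work goes in short steps, Python scripts to look and compute and a tool call to move; the robot and the scene stay as the last step left them, time stands still between calls to the robot, and variables do not carry over. Pictures are saved under pics/ and viewed, about 8 in all and at most 12, crops included, and the job is handed in when it is done.

Besides the shell and the picture viewer there is one more tool, called after "Request:" by a JSON object that holds its "name" and its "arguments". drive_tool: Moves the arm, as the interface text tells. Its arguments: {"type":"object","properties":{"increments":{"type":"array","items":{"type":"object","properties":{"grip":{"type":"number"},"tx":{"type":"number"},"ty":{"type":"number"},"tz":{"type":"number"},"turn":{"type":"number"}}}},"newtons":{"type":"number"}},"required":["increments"]}

```bash
mkdir -p pics
python3 - <<'E'
from cell import *
import cv2
s=observe(); print(s)
for n in("scene","top"):
    im=get_image(n); cv2.imwrite(f"pics/{n}0.png",cv2.resize(im[:,:,::-1],(800,600),interpolation=cv2.INTER_CUBIC)); cv2.imwrite(f"{n}_raw.png",im[:,:,::-1]); print(camera_info(n))
try: print(grip_point_offset)
except Exception as e: print(e)
E
```

```text
{'clock': 0.0, 'joints': array([-1.38158058,  0.43518189,  0.02498839,  1.57410484, -0.01158276,
        1.13397464, -0.07512699]), 'dq': array([ 0.00068727, -0.00034004,  0.00120149, -0.00015243, -0.00072681,
        0.00128685, -0.00026603]), 'joint_efforts': array([ 1.08860909e-04, -6.67864394e+01,  9.85373519e-01, -3.14445877e+01,
       -6.03921711e-02,  4.33522963e-02,  1.81275191e-04]), 'position': array([0.17973059, 0.59807203, 0.22596768]), 'ee_rot': array([-4.56910205e-01, -3.10812522e+00,  2.39193839e-03]), 'force': array([ 0.46827097, -0.80187957, -0.49258665]), 'ft_torque': array([-0.01011622,  0.01121625,  0.00895886]), 'width': 1.0023348499749392}
{'fx': 354.715896954212, 'fy': 354.715896954212, 'cx': 250.52993303611476, 'cy': 191.3493974538217, 'distortion': array([-0.06625443,  0.        ,  0.        ,  0.        ,  0.        ]), 'eye': array([ 0.8709549 , -0.03633009,  0.76997839]), 'rotation': array([-2.0762656 , -1.68546557,  0.45504795])}
{'fx': 390.25271032614523, 'fy': 390.25271032614523, 'cx': 256.43565361693686, 'cy': 195.01041459227804, 'distortion': array([0.03299235, 0.        , 0.        , 0.        , 0.        ]), 'eye': array([0.31137194, 0.07429397, 0.93564507]), 'rotation': array([-2.03417998,  2.19099256, -0.22415556])}
0.0188
```

View pics/top0.png

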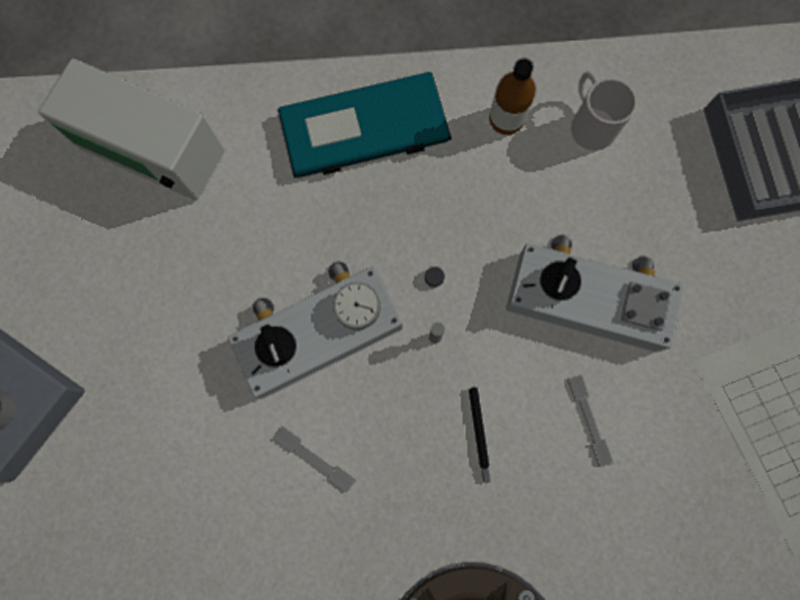

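View pics/scene0.png

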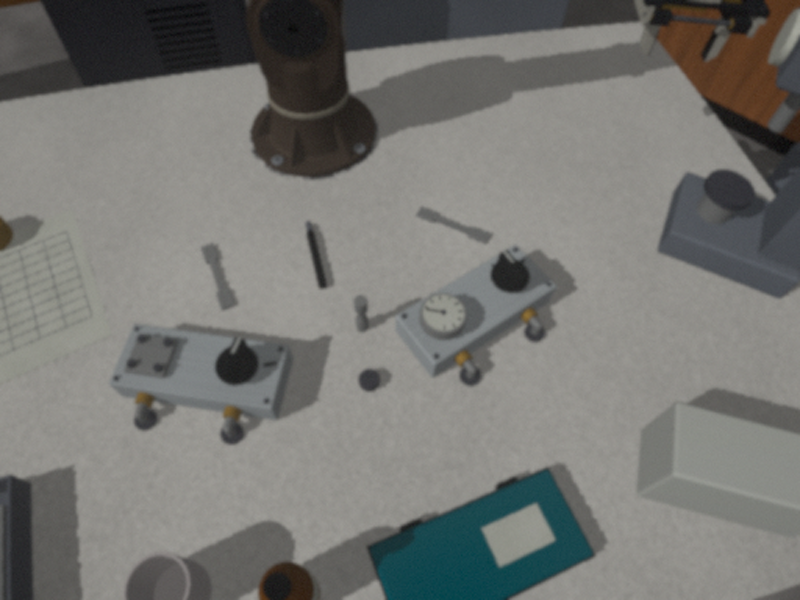

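The gauge block is at left in the top view: knob about (275,347), gauge (356,305) in the 800-px picture. The spare is at right (560,280). Next I'll enlarge the main knob in both views.

```bash
cat > h.py <<'E'
from cell import *
import cv2, numpy as np
from scipy.spatial.transform import Rotation as R
def cam(n):
    c=camera_info(n); K=np.array([[c['fx'],0,c['cx']],[0,c['fy'],c['cy']],[0,0,1]])
    return K,c['distortion'],c['eye'],R.from_rotvec(c['rotation']).as_matrix()
def plane(n,u,v,z):
    K,d,e,M=cam(n); p=cv2.undistortPoints(np.array([[[u,v]]],float),K,d)[0,0]
    r=M@np.array([p[0],p[1],1]); return e+r*(z-e[2])/r[2]
def proj(n,P):
    K,d,e,M=cam(n); Rt=M.T
    return cv2.projectPoints(np.atleast_2d(P).astype(float),cv2.Rodrigues(Rt)[0],-Rt@e,K,d)[0][:,0]
def crop(im,u,v,w,h,s): return cv2.resize(im[v:v+h,u:u+w],(w*s,h*s),interpolation=cv2.INTER_CUBIC)
E
python3 - <<'E'
from h import *
t=cv2.imread('top_raw.png'); s=cv2.imread('scene_raw.png')
a=crop(t,140,165,130,100,6); a=cv2.convertScaleAbs(a,alpha=1.6); cv2.imwrite('pics/t1.png',a)
a=crop(s,245,150,130,100,6); a=cv2.convertScaleAbs(a,alpha=1.6); cv2.imwrite('pics/s1.png',a)
for n,u,v in(("top",275,347),("top",356,305)):
    print(plane(n,u/1.5625,v/1.5625,.08))
for n,u,v in(("scene",510,272),("scene",442,314)):
    print(plane(n,u/1.5625,v/1.5625,.06 if u==510 else .08))
E
```

```text
[0.44335472 0.24556795 0.08      ]
[0.4953414  0.12799589 0.08      ]
[0.44235157 0.25321909 0.06      ]
[0.50414092 0.12561028 0.08      ]
```

View pics/t1.png

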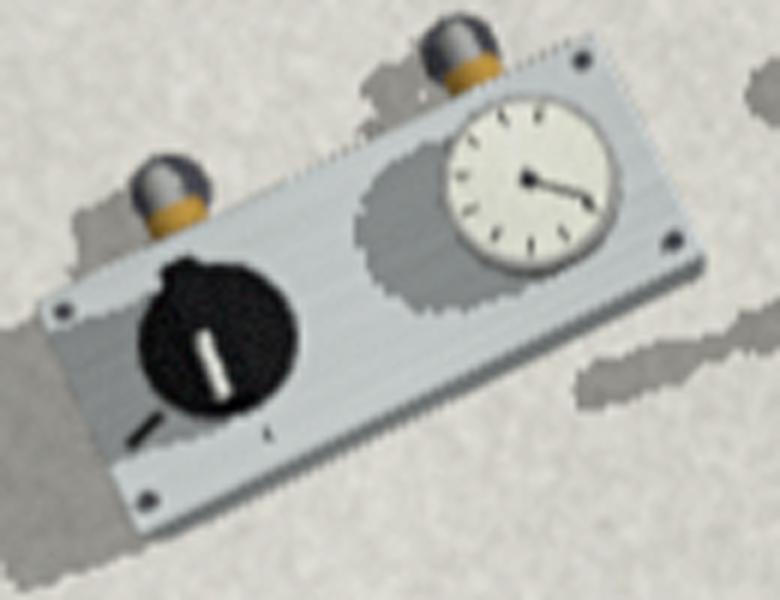

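View pics/s1.png

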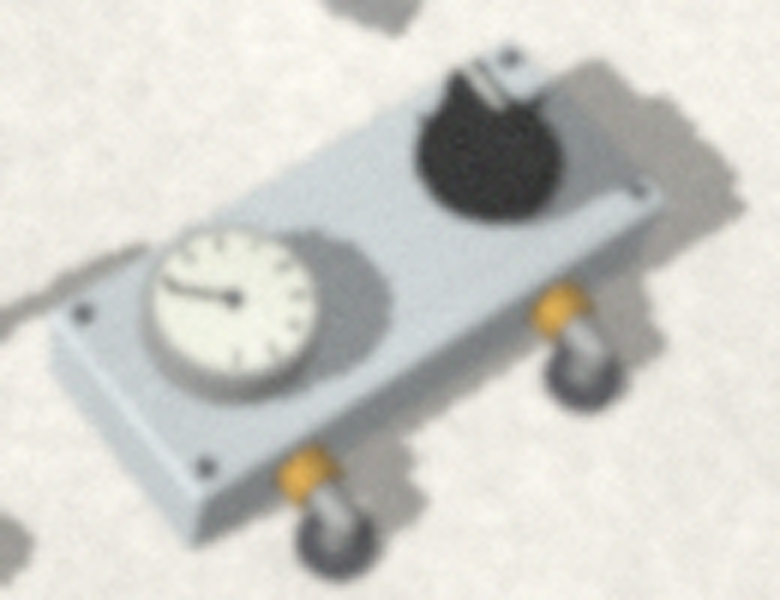

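Top crop: disc centre ≈(218,338), white line (203,332)→(222,398), long mark (160,415)–(130,447), short mark (267,434), gauge (529,178). Scene crop: line ≈(467,70)→(500,105), disc centre ≈(490,160), gauge (235,298).

Run:
```python
from h import *
def T(x,y,z): return plane("top",140+(x+.5)/6-.5,165+(y+.5)/6-.5,z)
def S(x,y,z): return plane("scene",245+(x+.5)/6-.5,150+(y+.5)/6-.5,z)
ang=lambda v:np.degrees(np.arctan2(v[1],v[0]))
dt=T(218,338,.069); ds=S(490,158,.069)
print('disc',dt,ds)
gt=T(529,178,.081);gs=S(235,298,.081); print('gauge',gt,gs, np.linalg.norm((gt-dt)[:2]),np.linalg.norm((gs-ds)[:2]))
a,b=T(203,332,.099),T(222,398,.099); print('lineT',a,b,ang(b-a),ang(b-dt),np.linalg.norm((b-dt)[:2]))
a,b=S(500,105,.099),S(467,70,.099); print('lineS',a,b,ang(b-a),ang(b-ds),np.linalg.norm((b-ds)[:2]))
for n,p in(('long in',(160,415)),('long out',(130,447)),('short',(267,434))):
    q=T(*p,.05); print(n,q,ang(q-dt),np.linalg.norm((q-dt)[:2]))
print('blockaxis',ang(gt-dt),ang(gs-ds),'screws')
for p in((63,312),(148,500),(582,60),(674,240)): print(T(*p,.05))
for p in((512,57),(640,190),(83,314),(206,467)): print(S(*p,.05))
s=observe(); M=R.from_rotvec(s['ee_rot']).as_matrix(); print(M, 'jaw',ang(M[:,1]))
```

```text
disc [0.44768622 0.24787514 0.069     ] [0.4527588  0.24750711 0.069     ]
gauge [0.49731124 0.12800644 0.081     ] [0.5007952  0.12841897 0.081     ] 0.12973491737595816 0.1284113766274948
lineT [0.44554991 0.24717339 0.099     ] [0.42121629 0.24109936 0.099     ] -165.98454218915916 -165.64172594147166 0.027323398383373228
lineS [0.44790386 0.24705836 0.099     ] [0.42938696 0.2396641  0.099     ] -158.23193565726618 -161.44951580180734 0.02465270026311657
long in [0.42297145 0.27439407 0.05      ] 132.98318920412711 0.03625014671656449
long out [0.41174624 0.28594065 0.05      ] 133.35484182288135 0.05235135748945526
short [0.41274287 0.23436815 0.05      ] -158.8665090939948 0.03746300015282591
blockaxis -67.51069622586134 -68.03240489232671 screws
[0.46511518 0.31019299 0.05      ]
[0.39137967 0.27965786 0.05      ]
[0.54957994 0.10652774 0.05      ]
[0.47556787 0.07577756 0.05      ]
[0.39444633 0.28072673 0.05      ]
[0.46858885 0.31060936 0.05      ]
[0.47912858 0.07602589 0.05      ]
[0.55238325 0.10657405 0.05      ]
[[-9.57706168e-01  2.87747862e-01 -2.51565248e-04]
 [ 2.87747930e-01  9.57705195e-01 -1.37383697e-03]
 [-1.54393306e-04 -1.38811952e-03 -9.99999025e-01]] jaw 73.27681168463283
```

Run:
```python
from h import *
f=1.5625
print('tcp in scene px',proj("scene",[.18,.598,.226])*f,'top',proj("top",[.18,.598,.226])*f)
print('bench pts', [plane("top",u/f,v/f,.07).round(3) for u,v in((82,390),(20,480),(0,330))])
print([plane("scene",u/f,v/f,.0).round(3) for u,v in((660,250),(785,303),(660,190),(800,180))])
for z in(.05,.1): print([plane("scene",u/f,v/f,z).round(3) for u,v in((665,235),(690,178),(790,290))],[plane("top",u/f,v/f,z).round(3) for u,v in((65,390),(0,330),(10,470))])
```

```text
tcp in scene px [[674.10352089  53.39176306]] top [[-82.2831753  600.50487329]]
bench pts [array([0.405, 0.518, 0.07 ]), array([0.29 , 0.595, 0.07 ]), array([0.499, 0.635, 0.07 ])]
[array([0.415, 0.555, 0.   ]), array([0.56 , 0.723, 0.   ]), array([ 0.284,  0.621, -0.   ]), array([0.311, 0.925, 0.   ])]
[array([0.417, 0.54 , 0.05 ]), array([0.305, 0.649, 0.05 ]), array([0.56 , 0.697, 0.05 ])] [array([0.409, 0.552, 0.05 ]), array([0.503, 0.648, 0.05 ]), array([0.304, 0.621, 0.05 ])]
[array([0.449, 0.5  , 0.1  ]), array([0.345, 0.601, 0.1  ]), array([0.582, 0.646, 0.1  ])] [array([0.403, 0.525, 0.1  ]), array([0.492, 0.615, 0.1  ]), array([0.304, 0.59 , 0.1  ])]
```

Request:
{"name": "drive_tool", "arguments": {"increments": [{"grip":-0.3,"tx":0.675,"ty":-0.876,"tz":0,"turn":0.517},{"grip":-0.3,"tx":0.675,"ty":-0.876,"tz":0,"turn":0.517},{"grip":-0.3,"tx":0.675,"ty":-0.876,"tz":0,"turn":0.517},{"grip":-0.3,"tx":0.675,"ty":-0.876,"tz":0,"turn":0.517},{"grip":-0.3,"tx":0.675,"ty":-0.876,"tz":0,"turn":0.517},{"grip":-0.3,"tx":0.675,"ty":-0.876,"tz":0,"turn":0.517},{"grip":-0.3,"tx":0.675,"ty":-0.876,"tz":0,"turn":0.517},{"grip":-0.3,"tx":0.675,"ty":-0.876,"tz":0,"turn":0.517},{"grip":-0.3,"tx":0.675,"ty":-0.876,"tz":0,"turn":0.517},{"grip":-0.3,"tx":0.675,"ty":-0.876,"tz":0,"turn":0.517},{"grip":-0.3,"tx":0.675,"ty":-0.876,"tz":0,"turn":0.517},{"grip":-0.3,"tx":0.675,"ty":-0.876,"tz":-0.2,"turn":0.517},{"grip":-0.3,"tx":0.675,"ty":-0.876,"tz":-0.2,"turn":0.517},{"grip":-0.3,"tx":0.675,"ty":-0.876,"tz":-0.2,"turn":0.517},{"grip":-0.3,"tx":0.675,"ty":-0.876,"tz":-0.2,"turn":0.517}], "newtons": 15}}

```text
clock: 1.6
position: [0.449, 0.2488, 0.1464]
ee_rot: [0.394, -3.116, 0.002]
force: [0.4, 0.7, -0.1]
width: 0.649
```

Run:
```python
from h import *
s=get_image("scene")[:,:,::-1]; t=get_image("top")[:,:,::-1]
a=np.hstack([crop(s,270,110,100,120,4),crop(t,125,165,100,120,4)]); cv2.imwrite('pics/a2.png',cv2.convertScaleAbs(a,alpha=1.6)); print(observe()['position'])
```

```text
[0.45034249 0.24906027 0.14771633]
```

View pics/a2.png

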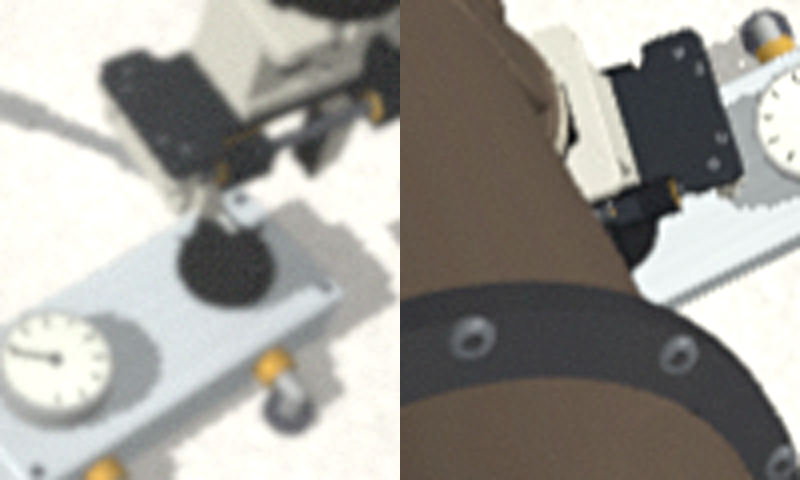

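Left (scene): the open fingers are above the bar, which is around (235,225). Right (top): the arm hides the knob. The gripper body is clear of the gauge, so I'll go down and close gently.

Request:
{"name": "drive_tool", "arguments": {"increments": [{"grip":-0.3,"tx":0,"ty":-0.003,"tz":-0.09,"turn":0},{"grip":-0.3,"tx":0,"ty":-0.003,"tz":-0.176,"turn":0},{"grip":-0.3,"tx":0,"ty":-0.003,"tz":-0.176,"turn":0},{"grip":-0.3,"tx":0,"ty":-0.003,"tz":-0.176,"turn":0},{"grip":1,"tx":0,"ty":-0.003,"tz":-0.176,"turn":0},{"grip":1,"tx":0,"ty":-0.003,"tz":-0.176,"turn":0},{"grip":1,"tx":0,"ty":-0.003,"tz":-0.176,"turn":0},{"grip":1,"tx":0,"ty":-0.003,"tz":-0.176,"turn":0},{"grip":1,"tx":0,"ty":-0.003,"tz":-0.176,"turn":0},{"grip":1,"tx":0,"ty":-0.003,"tz":-0.176,"turn":0}], "newtons": 12}}

```text
clock: 2.7
position: [0.4504, 0.2479, 0.0774]
ee_rot: [-0.392, 3.114, 0.0]
force: [-1.5, 2.7, 3.0]
width: 0.179
```

Request:
{"name": "drive_tool", "arguments": {"increments": [{"grip":1,"tx":0,"ty":0,"tz":0,"turn":0},{"grip":1,"tx":0,"ty":0,"tz":0,"turn":0},{"grip":1,"tx":0,"ty":0,"tz":-0.012,"turn":0},{"grip":1,"tx":0,"ty":0,"tz":-0.023,"turn":0},{"grip":1,"tx":0,"ty":0,"tz":-0.023,"turn":0},{"grip":1,"tx":0,"ty":0,"tz":-0.023,"turn":0},{"grip":1,"tx":0,"ty":0,"tz":-0.023,"turn":0}], "newtons": 40}}

```text
clock: 3.4
position: [0.4504, 0.2483, 0.0686]
ee_rot: [-0.393, 3.114, 0.001]
force: [-4.1, 0.7, 10.0]
width: 0.163
```

Request:
{"name": "drive_tool", "arguments": {"increments": [{"grip":1,"tx":0,"ty":0,"tz":-0.002,"turn":-0.1},{"grip":1,"tx":0,"ty":0,"tz":-0.002,"turn":-0.2},{"grip":1,"tx":0,"ty":0,"tz":-0.002,"turn":-0.3},{"grip":1,"tx":0,"ty":0,"tz":-0.002,"turn":-0.4},{"grip":1,"tx":0,"ty":0,"tz":-0.002,"turn":-0.5},{"grip":1,"tx":0,"ty":0,"tz":-0.002,"turn":-0.5},{"grip":1,"tx":0,"ty":0,"tz":-0.002,"turn":-0.5}]}}

```text
clock: 4.1
position: [0.4504, 0.2479, 0.0681]
ee_rot: [0.427, 3.109, -0.001]
force: [-1.7, -2.0, 9.8]
width: 0.164
```

```bash
python3 -c "
from h import *
s=observe(); print(s['ft_torque'],s['force'],s['position'],R.from_rotvec(s['ee_rot']).as_matrix()[:,1])"
```

```text
[-0.45749446  0.56303522  0.01536635] [-1.73373301 -2.00349484  9.7827215 ] [0.45041199 0.2478888  0.06805157] [ 2.69835724e-01  9.62906362e-01 -1.41012396e-04]
```

Request:
{"name": "drive_tool", "arguments": {"increments": [{"grip":1,"tx":0,"ty":0,"tz":0,"turn":-0.1},{"grip":1,"tx":0,"ty":0,"tz":0,"turn":-0.2},{"grip":1,"tx":0,"ty":0,"tz":0,"turn":-0.3},{"grip":1,"tx":0,"ty":0,"tz":0,"turn":-0.4},{"grip":1,"tx":0,"ty":0,"tz":0,"turn":-0.5},{"grip":1,"tx":0,"ty":0,"tz":0,"turn":-0.53},{"grip":1,"tx":0,"ty":0,"tz":0,"turn":-0.53},{"grip":1,"tx":0,"ty":0,"tz":0,"turn":-0.53}]}}

```text
clock: 4.9
position: [0.4502, 0.2474, 0.0683]
ee_rot: [1.264, 2.874, -0.003]
force: [-2.3, -1.4, 10.0]
width: 0.161
```

Run:
```python
from h import *
s=observe(); y=R.from_rotvec(s['ee_rot']).as_matrix()[:,1]; print(s['ft_torque'],s['force'],np.degrees(np.arctan2(y[1],y[0])))
a=crop(get_image("scene")[:,:,::-1],280,120,100,80,8); cv2.imwrite('pics/a3.png',cv2.convertScaleAbs(a,alpha=1.6))
```

```text
[-0.40080933  0.78106514 -0.0467404 ] [-2.30834151 -1.35706285 10.00689829] 42.52423870584302
```

View pics/a3.png

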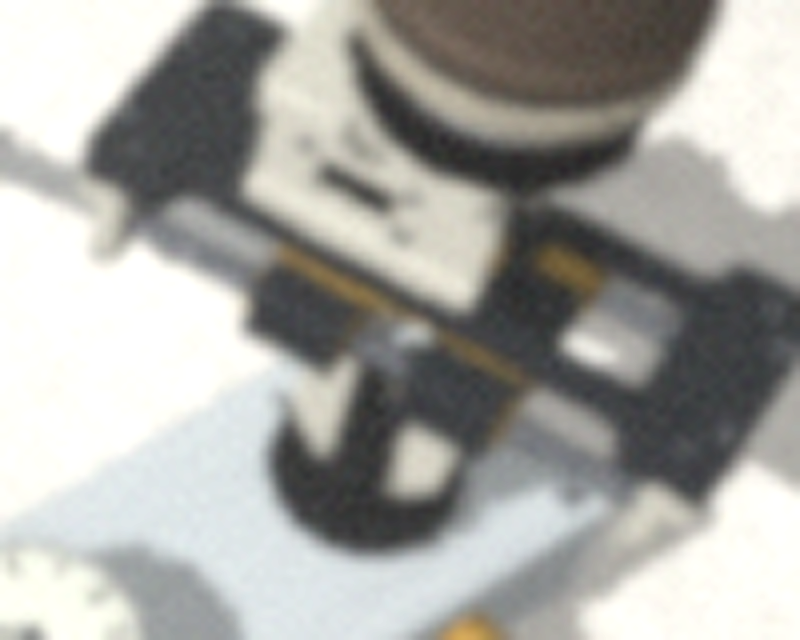

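The bar (≈(370,430)) has turned with the jaws. Now I'll ease up with the spring, open, and rise.

Request:
{"name": "drive_tool", "arguments": {"increments": [{"grip":1,"tx":0,"ty":0,"tz":0.01,"turn":-0.0},{"grip":1,"tx":0,"ty":0,"tz":0.018,"turn":0},{"grip":1,"tx":0,"ty":0,"tz":0.018,"turn":0},{"grip":-0.3,"tx":0,"ty":0,"tz":0.02,"turn":0},{"grip":-0.3,"tx":0,"ty":0,"tz":0.02,"turn":0},{"grip":-0.3,"tx":0,"ty":0,"tz":0.02,"turn":0},{"grip":-0.3,"tx":0,"ty":0,"tz":0.02,"turn":0},{"grip":-0.3,"tx":0,"ty":0,"tz":0.02,"turn":0},{"grip":-0.3,"tx":0,"ty":0,"tz":0.1,"turn":0},{"grip":-0.3,"tx":0,"ty":0,"tz":0.2,"turn":0},{"grip":-0.3,"tx":0,"ty":0,"tz":0.35,"turn":0},{"grip":-0.3,"tx":-0.3,"ty":0.4,"tz":0.4,"turn":0},{"grip":-0.3,"tx":-0.6,"ty":0.8,"tz":0.4,"turn":0},{"grip":-0.3,"tx":-0.6,"ty":0.8,"tz":0.4,"turn":0},{"grip":-0.3,"tx":-0.6,"ty":0.8,"tz":0.4,"turn":0},{"grip":-0.3,"tx":-0.6,"ty":0.8,"tz":0.4,"turn":0},{"grip":-0.3,"tx":-0.6,"ty":0.8,"tz":0.4,"turn":0},{"grip":-0.3,"tx":-0.6,"ty":0.8,"tz":0.4,"turn":0},{"grip":-0.3,"tx":-0.6,"ty":0.8,"tz":0.4,"turn":0},{"grip":-0.3,"tx":-0.6,"ty":0.8,"tz":0.4,"turn":0}]}}

```text
clock: 6.95
position: [0.203, 0.573, 0.2278]
ee_rot: [-1.25, -2.881, 0.002]
force: [-1.1, 0.1, -0.3]
width: 0.65
```

Run:
```python
from h import *
t=get_image("top")[:,:,::-1];s=get_image("scene")[:,:,::-1]; print(observe()['position'],observe()['force'])
a=np.hstack([crop(t,140,195,65,75,6),crop(s,300,145,65,75,6)]); cv2.imwrite('pics/a4.png',cv2.convertScaleAbs(a,alpha=1.6))
```

```text
[0.20885572 0.56815663 0.22767065] [ 0.05206259 -0.04269594  0.29287218]
```

View pics/a4.png

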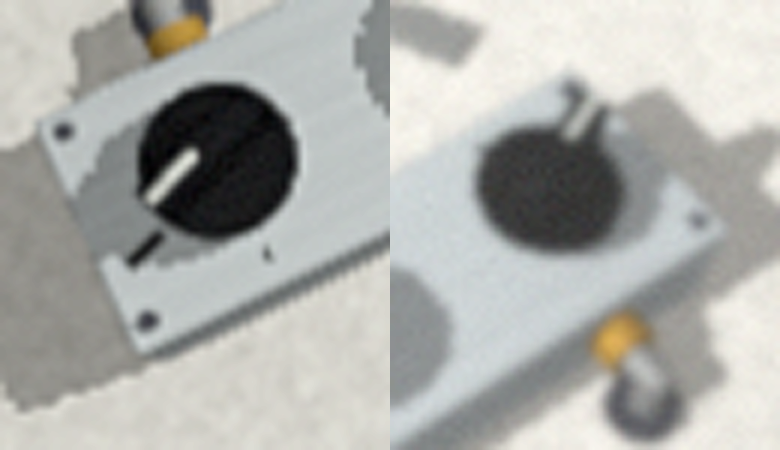

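Top: white line (195,155)→(151,201), long mark (161,238)→(131,264), disc centre ≈(218,160). Scene: line (180,135)→(205,100) in the right panel.

Run:
```python
from h import *
def T(x,y,z): return plane("top",140+(x+.5)/6-.5,195+(y+.5)/6-.5,z)
def S(x,y,z): return plane("scene",300+(x+.5)/6-.5,145+(y+.5)/6-.5,z)
ang=lambda v:np.degrees(np.arctan2(v[1],v[0]))
d=T(218,160,.069)
for z in(.099,.089):
  a,b=T(195,155,z),T(151,201,z); c,e=S(180,135,z),S(205,100,z); print(z,'line',ang(b-a),ang(e-c),a[:2],b[:2],e[:2],np.linalg.norm((b-a)[:2]),'b-d',ang(b-d),np.linalg.norm((b-d)[:2]))
a,b=T(161,238,.05),T(131,264,.05);print('mark',ang(b-a),ang(a-d),ang(b-d))
print(d,T(151,201,.099)[:2]-T(151,201,.089)[:2])
ds=S(160,188,.069);print(ds)
# image-code line angle from raw
t=get_image("top"); g=cv2.cvtColor(t,cv2.COLOR_RGB2GRAY)[215:235,160:178].astype(float); 
ys,xs=np.nonzero(g>g.min()+.5*(g.max()-g.min())); print(g.astype(int))
```

```text
0.099 line 133.69865231508714 132.77284480720215 [0.44467686 0.25006986] [0.42923897 0.26622545] [0.43467735 0.26602649] 0.022345727584487222 b-d 133.99584236472336 0.025476250521690846
0.089 line 133.69865231508717 132.7728448072019 [0.44627019 0.25217082] [0.43064778 0.26851951] [0.42817524 0.2705327 ] 0.02261281488898221 b-d 128.30228276775568 0.026277645172813325
mark 127.93638314983346 133.85967755307476 132.16254199479687
[0.44693493 0.24789809 0.069     ] [-0.00140881 -0.00229406]
[0.4527588  0.24750711 0.069     ]
[[116 103 100  81  61  26  11  13   6  10  11  10  14  11   8  16  13  16]
 [ 99  82  84  75  40  14   9  11   9  10   9   5   9  12  17  15  16  17]
 [ 82  82  82  69  28  10   8   9  11   9   8  10  12  14  13  14  18  19]
 [ 81  83  79  48  14  11   8  10  12   7   9   9  12  13  15  15  16  18]
 [ 83  84  76  29   9   4  12   7   6   9  21  43  39  17  17  18  17  16]
 [ 84  86  76  24   7  10   9   5   5  24  66 108  97  31  16  15  16  10]
 [ 81  84  74  20   6  12   6   9  23  66 115 136 112  35  10  13   9   9]
 [ 82  83  75  18   4   3   6  24  66 114 134 1
[... 228 characters left out ...]
  4  10  12  14  10  16]
 [ 84  83  67  22  43  94 124 115  64  22  13  10   8  10   9  16  18  19]
 [ 83  82  65  40  79 124 118  77  24  10  11  10   1   8  10  19  15  15]
 [ 84  86  81  64  82 110  76  28   9   7   7  13  13  13  12  18  14  14]
 [ 85  87  86  77  63  61  26  11   9  10  10   8  14  13  18  18  17  18]
 [ 85  84  83  85  79  61  27   8   3   9   6  11  16  15  16  16  17  18]
 [ 83  83  83  86  87  83  61  31   9   7   8  15  20  18  13  15  18  11]
 [ 84  85  85  85  86  85  76  62  42  22  13  14  12  13  16  17  15  17]
 [ 84  85  85  87  81  67  58  73  73  59  44  23  17  14  11  13  14  15]
 [ 83  84  85  80  63  33  26  61  85  84  74  62  57  44  34  33  33  37]]
```

```bash
python3 -c "
from cell import *
print(sign_off())"
```

```text
the job is handed in; nothing more can be done
None
```

The oil supply on the gauge block is open. I gripped its knob, pushed it down about 8 mm, turned it about 62° clockwise past the safety stop, and let it spring back up. I then moved the arm clear and handed the job in at about 7 s.

- **Pointer position:** the white line is at 133.7° in the top view and 132.8° in the scene view. The long mark should be at about 132.6°, so the pointer is within about 1°. Measured directly, the mark's bearing from the knob's axis came to 132–134°. The slope of its own short line read 127.9°, which I put down to its being only a few pixels long.
- **Knob sprung up:** the bar's top matches the full height of 99 mm. There is a steady offset of about 5 mm in x between the two cameras. It is the same one seen on the disc at the start, more than the stated 2 mm calibration, and the grip was not affected.
- **Forces:** the wrist force was about 10 N while pressing and near zero once the arm was clear.
- **Other valve block:** the arm never went near it, though I took no close-up of it afterwards.

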